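# Clear the tin, then lift the clean stopper with tongs

### The job

Pick up the loose tin that lies in front of the round wooden stand and set it down (do not drop it) lying square in the groove on top of the two tins in the rack, and let go of it. Then take the tongs, close them on the head of the clean glass stopper, never touching it with your fingers, and lift it out of the stand. Finish while holding it steady in the tongs, with the stopper's lower end at least 8 cm above the shelf; leave the ramekin, the pinch bowl and the cruet where they are.

Things in the scene. Friction and masses are not known exactly. Their poses are not given: they have to be found in the camera images.
- tin: the loose food tin, steel with a paper band, 52 mm diameter, 66 mm long, 0.17 kg (up to 30% either way), lying on its side on the trivet in front of the stand. Origin at its centre; its x axis is the axis of the cylinder.
- trivet: fixed dark rubber pot rest, 80 x 70 mm, plate 4 mm thick with two ribs along its x axis (9 mm high over the shelf, inner faces 33 mm apart) between which the loose tin lies along x, centre 30 mm above the shelf. It lies about 120 mm from the stand, on the robot's side. Origin: centre of its underside.
- rack: fixed low aluminium tin rack, 74 mm along its x, 112 mm along its y: floor 4 mm thick, side walls 28 mm high at y = +-54.5 mm, end lips 12 mm high at x = +-35.5 mm. Two tins lie side by side in it along x. Origin: centre of its underside. A third tin in the groove on top of them has its centre at x = 0, y = 0, z = 75 mm here, axis along x. Rack and tongs may swap sides.
- tin_a: tin lying in the rack at its +y side, same size and make as the loose tin (52 mm diameter, 66 mm long). Origin at its centre, x axis along the cylinder, centre 30 mm above the shelf.
- tin_b: the other tin lying in the rack, at its -y side, the same in every way.
- tongs: small steel serving tongs, 180 mm long, 95 g, lying on the shelf; arms are upright strips 20 mm high, joined at the rear by an 18 mm hinge barrel at x = -80 mm, tips at x = 88 mm. Origin: underside, midway between the two black grips when open; x points to the tips on the centre line when open, y to the left arm. Frame fixed to the left arm, so it turns a little as the tongs are squeezed.
- tongs_grips (a point): point midway between the two black grips of the open tongs, 10 mm above their underside (body origin + 10 mm). Each grip is 36 mm long, 20 mm high; squeeze them together from both sides. Outside width over the grips: 47 mm open, 42 mm half way, 36 mm with the tips closed on the stopper head. The tongs balance about 10 mm behind this point.
- tongs_arm (a joint): angle of the right arm to the left: 0 fully open (tips 51 mm apart inside), 0.07 at 42 mm over the grips (tips about 40 mm apart), 0.13 with the stopper's 30 mm head between the tips, 0.28 shut. A hinge spring pushes the tongs open: squeezing takes 2.5 N per grip when open, about 4.5 N at 0.07, about 6 N at 0.13.
- tip_left (a point): middle of the inner gripping face (14 mm long, 20 mm high) at the tip of the left arm, 10 mm above the tongs' underside.
- tip_right (a point): the same at the tip of the right arm. The midpoint of the two tip points is where the item should be.
- stopper: clear glass cruet stopper, 50 mm tall, 45 g, standing upright in the stand. Origin: middle of its lower end. From below: tapered plug 20 mm long, 12 to 15 mm diameter; collar 26 mm diameter, 4 mm thick, resting on the stand; neck 12 mm diameter, 8 mm high; cylindrical head 30 mm diameter, 18 mm high (z = 32 to 50 mm in this frame).
- stopper_head (a point): centre of the stopper's head, 41 mm above its lower end; 49 mm above the shelf while it stands in the stand.
- stand: fixed round wooden drying stand, 60 mm diameter, 28 mm high, with an upright 19 mm through hole in the middle in which the stopper's plug sits with play. Origin: centre of its underside.
- ramekin: bystander: white ceramic ramekin, 80 mm diameter, 45 mm high, with four wooden clothes pegs standing in it (to 82 mm). Origin: centre of its underside.
- pinch_bowl: bystander: small red silicone bowl, 84 mm diameter, 32 mm high. Origin: centre of its underside.
- cruet: bystander: green glass cruet without its stopper, 66 mm diameter, 112 mm tall. Origin: centre of its underside.
Mind the look-alikes: they are no part of the job. What is shaped like the tin but blue or purple is not meant.

How it is judged:
By the outcome, as a careful person would: the job done as asked, in the order asked, and still so for the second after the job is handed in, while the arm keeps its last pose, push and grip.
It also fails if it takes over 54 s, if anything falls off the work surface, if the arm or the gripper's body presses on something with over 40 N, if the wrist force passes 120 N, or if a joint passes its speed limit or range.

### The arm

A 6-joint arm with a two-finger parallel gripper is mounted at the origin on the work surface. World frame = base frame: x ahead of the robot, y to its left, z up, the work surface at z = 0. Lengths are in m, angles in degrees, forces in N, time in s.
With the tool pointing down it reaches from about 0.4 to 0.825 m from the base axis. Payload 7 kg.
Tool frame: the origin (TCP) lies midway between the tips of the shut fingers; the grasp point (between the pads) lies 19 mm behind it (hold_point_z is the distance from the TCP to the grasp point, in m); z points along the fingers, y is the line along which they close (so a half turn about z gives the same grasp; the last joint's range is limited). The gripper opens to 88 mm and grips with 3 to 60 N. Pads are 19 mm wide; open, the fingers measure 130 mm over their backs; the gripper's body (78 mm by 193 mm) begins 47 mm behind the grasp point.
Start: joints at [-49.612, 20.546, 0.682, 0, -70.136, -16.507], TCP at [0.273, -0.617, 0.203] pointing down, gripper open.
Joint ranges: [-176.03, 176.03], [-82.01, 121.73], [-58.28, 71.71], [-173.87, 95.51], [-174.79, -0.11], [-173.66, 173.66]. Speed limits (degrees/s): [136.94, 136.94, 172.46, 180, 180, 180].

### API

Orientations are given as [roll, pitch, yaw] about the fixed x, y, z axes, in that order (R = Rz(yaw) Ry(pitch) Rx(roll)).
In Python, from plant import get_state, capture, close_job, hold_point_z gives the robot as it stands.
- The arm moves only by the shell command python3 -m inch 'ROWS' [FORCE]. ROWS is text: rows parted by semicolons, each of 5 numbers parted by spaces: the shift along the tool's x, y, z normalised to -1 to 1, where 1 is 0.15 m, then the turn about the tool's z normalised to -1 to 1, where 1 is 360 degrees, then the opening, from 0 (shut) to 1 (fully open). In form: tx ty tz spin grip; .... A call has exactly 8 rows; each row shifts and turns the commanded pose from where the row before left it, along the tool's axes as they then stand; what a row does not reach is not made up. A row lasts 1/8 s, in which the tool goes at most 62.5 mm and 10.7 degrees, less where a joint would pass 70% of its speed; a pose out of reach is approached as far as the arm can. A call with a number of a shift or a turn outside -1 to 1 is refused whole. A call with a gripper value outside its range is refused whole. The fingers move at their own pace and stop on an object; FORCE is the grip in N (left out, the last holds). Time passes only in rows, so rows that do not move let the fingers close, or fill a call up. It gives the time, the measured TCP pose, the force, the opening and the grip force at its end, in the units of the state.
- get_state(): the state, without advancing time (a new reading comes with each control period).
- capture(name): name is "scene" or "top"; returns a dict with "color" (400x640x3 uint8, blue, green, red), "mtx" (3x3 intrinsics, pixels), "R" (3x3) and "t" (3): a world point X has camera coordinates R X + t. Camera axes: x right, y down, z forward; pixel columns grow to the right and rows downward; lengths in m; the calibration is good to about 2 mm. A picture is of the moment at which its call begins. There is no depth.
- close_job(): hands the job in; it is judged then, once.
The state is a dict: "time_s": time; "joints": joint angles; "qd": joint speeds; "joint_torque": joint torques, N m; "tcp_pos": TCP position; "eef_rot": TCP orientation; "contact_force": force on the tool from outside, world axes, zero at the start; "moment": the same for the moment, N m; "gripper_width": finger opening in m; "gripper_force": force on a finger pad.
Only numpy, scipy, OpenCV 4.12 (cv2) and the standard library are available. Lean on these libraries where they do the work, as an engineer would, in place of code of your own. Each camera call takes 0.05 s, during which the arm holds its last target. There are 200 camera calls.

## Working session

There is one attempt and no reset: what is moved stays moved. The work goes in short steps, Python scripts to look and compute and a shell command to move; the robot and the scene stay as the last step left them, time stands still between calls to the robot, and variables do not carry over. Pictures are saved under pics/ and viewed, at most 10 in all, crops included, and the job is handed in when it is done.

```bash
mkdir -p pics; ls; python3 - <<'E'
from plant import *
import cv2
s=get_state();print(s, hold_point_z)
for n in("scene","top"):
    c=capture(n);cv2.imwrite(f"pics/{n}0.png",c["color"]);print(n,c["mtx"].tolist(),c["R"].round(3).tolist(),c["t"].round(3).tolist())
E
```

```text
pics
{'time_s': 0.0, 'joints': array([-4.96121771e+01,  2.05903734e+01,  6.33802564e-01, -2.12938709e-02,
       -7.01348644e+01, -1.65083286e+01]), 'qd': array([-0.05409208,  0.08868695,  0.08868867,  0.07248837,  0.05774075,
        0.06086745]), 'joint_torque': array([ 2.88853098e-04, -5.82727432e+01,  2.93063396e+01,  6.99750647e+00,
        7.05208411e-03, -1.69954874e-04]), 'tcp_pos': array([ 0.27303209, -0.61673983,  0.20183122]), 'eef_rot': array([ 1.79906645e+02, -6.79195051e-03, -1.56127752e+02]), 'contact_force': array([-0.41570732, -0.02662447,  0.76034561]), 'moment': array([-0.03383208,  0.05224627, -0.02069285]), 'gripper_force': 0.0, 'gripper_width': 0.0878786411179068} 0.0188
scene [[445.87185982970146, 0.0, 319.06169979100383], [0.0, 445.87185982970146, 198.5578265830843], [0.0, 0.0, 1.0]] [[0.54, 0.842, -0.013], [0.601, -0.396, -0.694], [-0.59, 0.367, -0.72]] [-0.294, -0.3, 1.343]
top [[427.38956381273755, 0.0, 317.7228107073804], [0.0, 427.38956381273755, 202.6603858696662], [0.0, 0.0, 1.0]] [[-0.017, -0.999, -0.034], [-0.988, 0.023, -0.155], [0.156, 0.031, -0.987]] [0.019, 0.567, 0.948]
```

View pics/top0.png

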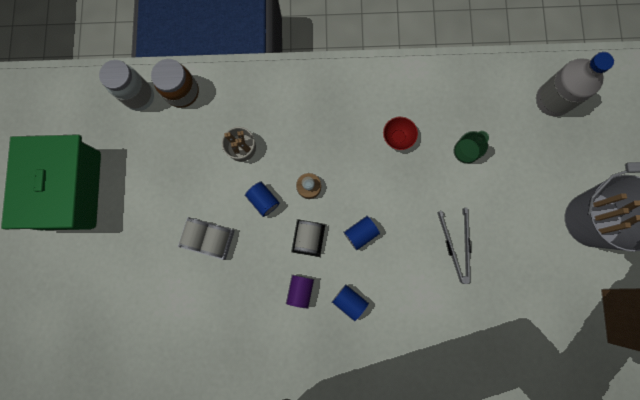

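View pics/scene0.png

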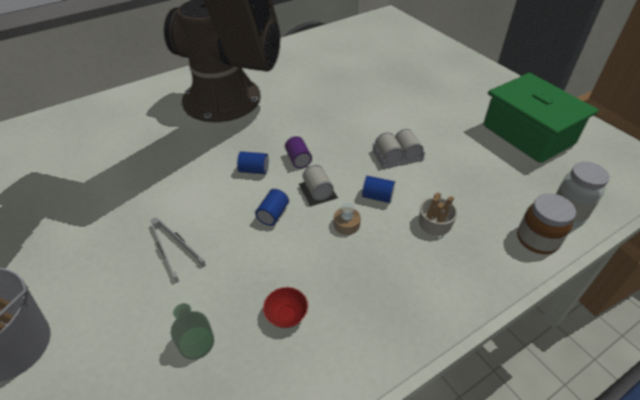

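Top view: the white loose tin is at (309,237) on the dark trivet. Look-alikes are purple (300,291) and blue (262,198), (362,232), (350,302), plus the rack tins at (195,235) and (215,240). The stopper and stand are at (308,185), and the tongs have tips at about (441,212) and (466,210) with the hinge at (466,280). I choose the white tin on the trivet and will check it in close crops.

```bash
python3 - <<'E'
import cv2
a=cv2.imread("pics/top0.png")
cv2.imwrite("pics/c1.png",cv2.resize(a[170:270,172:332],None,fx=5,fy=5,interpolation=cv2.INTER_CUBIC))
cv2.imwrite("pics/c2.png",cv2.resize(a[200:292,425:490],None,fx=6,fy=6,interpolation=cv2.INTER_CUBIC))
E
```

```text
(no output)
```

View pics/c1.png

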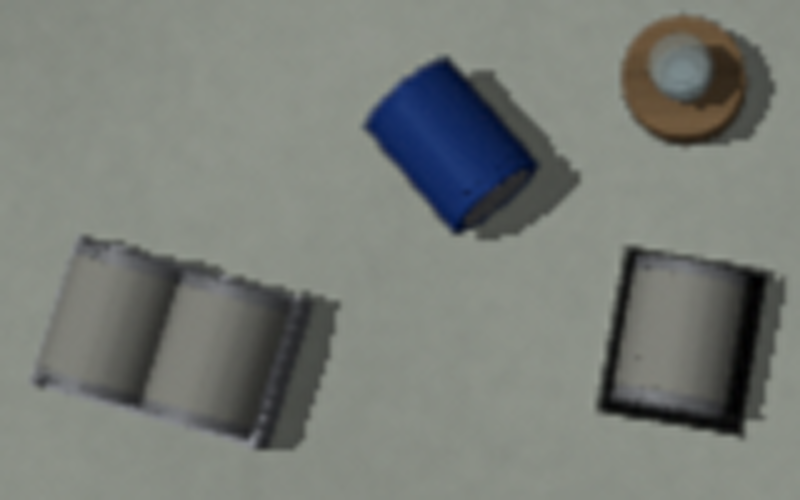

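View pics/c2.png

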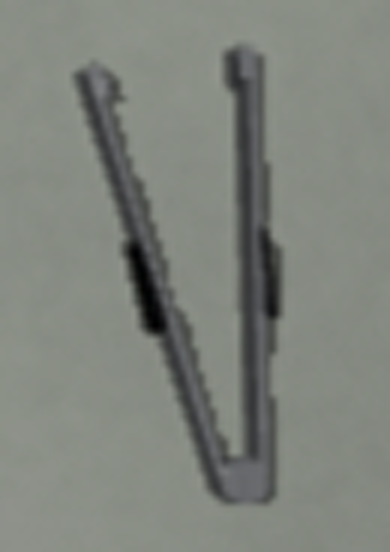

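The crops confirm the white tin lying between the ribs of the black trivet, with trivet corners in the crop at (628,248), (770,272), (742,435) and (600,410). The rack has two white tins, and the stopper head is at (680,68). The tongs tips are at (97,70) and (240,55), with the barrel at (245,480). Next I fit poses and overlay them on both cameras.

```bash
cat > h.py <<'E'
import numpy as np, cv2
from scipy.optimize import least_squares
from plant import *
def proj(c,P):
    q=np.atleast_2d(P)@c["R"].T+c["t"]; u=q@c["mtx"].T; return u[:,:2]/u[:,2:]
def ray(c,uv,z):
    d=c["R"].T@np.linalg.solve(c["mtx"],[uv[0],uv[1],1]); C=-c["R"].T@c["t"]; return C+d*(z-C[2])/d[2]
def pose(p,L):
    a=np.deg2rad(p[2]); L=np.atleast_2d(np.array(L,float)); 
    return np.c_[p[0]+np.cos(a)*L[:,0]-np.sin(a)*L[:,1],p[1]+np.sin(a)*L[:,0]+np.cos(a)*L[:,1],L[:,2]]
def fit(c,L,uv,p0):
    r=least_squares(lambda p:(proj(c,pose(p*[1,1,100],L))-uv).ravel(),np.array(p0)/[1,1,100]); return r.x*[1,1,100],np.sqrt(np.mean(r.fun**2))
def circ(x,r,z,y=0,n=40):
    t=np.linspace(0,2*np.pi,n); return np.c_[np.full(n,x),y+r*np.cos(t),z+r*np.sin(t)]
def disc(r,z,n=40):
    t=np.linspace(0,2*np.pi,n); return np.c_[r*np.cos(t),r*np.sin(t),np.full(n,z)]
def box(hx,hy,z): return np.array([[hx,hy,z],[hx,-hy,z],[-hx,-hy,z],[-hx,hy,z],[hx,hy,z]])
def overlay(c,items,r0,r1,c0,c1,s,name):
    im=cv2.resize(c["color"][r0:r1,c0:c1],None,fx=s,fy=s,interpolation=cv2.INTER_CUBIC)
    for p,L,col in items:
        q=((proj(c,pose(p,L))-[c0,r0]+.5)*s).astype(np.int32); cv2.polylines(im,[q],False,col,1)
    cv2.imwrite(name,im)
E
python3 - <<'E'
from h import *
T=capture("top");S=capture("scene")
px=lambda l:(np.array(l)+.5)/5-.5+[172,170]
pt=lambda l:(np.array(l)+.5)/6-.5+[425,200]
g=ray(T,[309,237],.03);print(g)
triv,e=fit(T,[[.04,.035,.004],[.04,-.035,.004],[-.04,-.035,.004],[-.04,.035,.004]],px([[628,248],[770,272],[742,435],[600,410]]),[g[0],g[1],0]);print("triv",triv,e)
g=ray(T,[207,238],.03)
rack,e=fit(T,[[.037,-.056,.028],[-.037,-.056,.028],[-.037,.056,.012]],px([[308,293],[262,445],[40,380]]),[g[0],g[1],0]);print("rack",rack,e)
st=ray(T,px([684,79]),.028);hd=ray(T,px([681,68]),.05);print("stand",st,"head",hd)
# tongs: tips outer ends top z=.02, barrel rear
g=ray(T,[455,245],.02)
tg,e=fit(T,[[.088,.0275,.02],[.088,-.0275,.02],[-.08,0,.02]],pt([[97,72],[243,52],[245,480]]),[g[0],g[1],-10]);print("tongs",tg,e)
for n,a in zip("triv rack tongs".split(),(triv,rack,tg)): pass
np.savez("fit.npz",triv=triv,rack=rack,tg=tg,st=st)
R,G,B,Y=(0,0,255),(0,255,0),(255,0,0),(0,255,255)
it=[(triv,box(.04,.035,.004),R)]+[(triv,circ(x,.026,.03),G) for x in(-.033,.033)]
it+=[(rack,box(.037,.056,.028),R)]+[(rack,circ(x,.026,.03,y),G) for x in(-.033,.033) for y in(-.026,.026)]
sp=[st[0],st[1],0]; it+=[(sp,disc(.03,.028),R),(sp,disc(.015,.058),G),(sp,disc(.03,0),R)]
tt=[(tg,[[-.08,0,.02],[.088,.0275,.02]],R),(tg,[[-.08,0,.02],[.088,-.0275,.02]],R),(tg,disc(.009,.02)-[.08,0,0],G)]
for s in(1,-1): tt.append((tg,[[.018,.0235*s,.02],[-.018,.0235*s,.02]],Y))
overlay(T,it,170,270,172,332,5,"pics/o1.png")
A=[]
overlay(S,it,120,240,270,430,4,"pics/o2.png");overlay(S,tt,205,285,135,215,5,"pics/o3.png");overlay(T,tt,200,292,425,490,5,"pics/o4.png")
a,b,d=[cv2.imread(f"pics/o{i}.png") for i in(2,3,4)]
m=np.zeros((480+0,0,3),np.uint8)
k=np.zeros((480,400+325,3),np.uint8);k[:400,:400]=b;k[:460,400:]=d
cv2.imwrite("pics/o5.png",k)
c=np.zeros((600,800,3),np.uint8)
E
```

```text
[0.48953644 0.0296707  0.03      ]
triv [  0.48977491   0.03205931 -10.74285799] 0.24954483672752795
rack [  0.4952095    0.27337504 -17.01157272] 0.552600931102448
stand [0.61242947 0.02944817 0.028     ] head [0.61328106 0.02961724 0.05      ]
tongs [ 0.46161918 -0.31852877  6.18045842] 0.8736529401726877
```

View pics/o1.png

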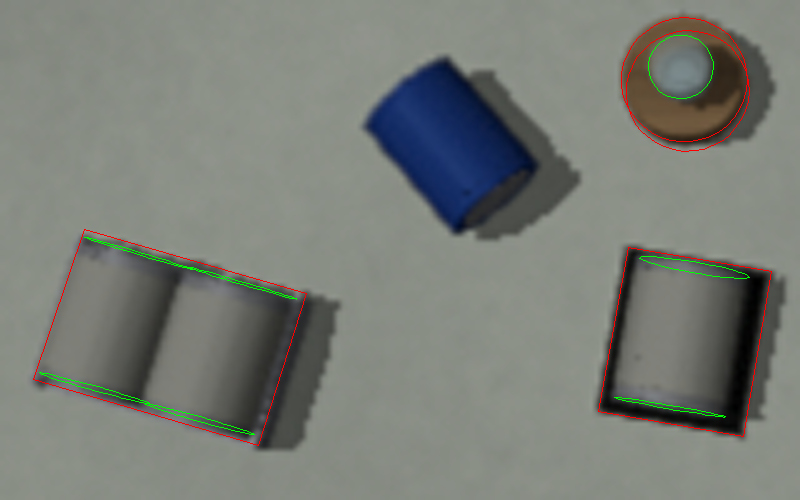

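View pics/o5.png

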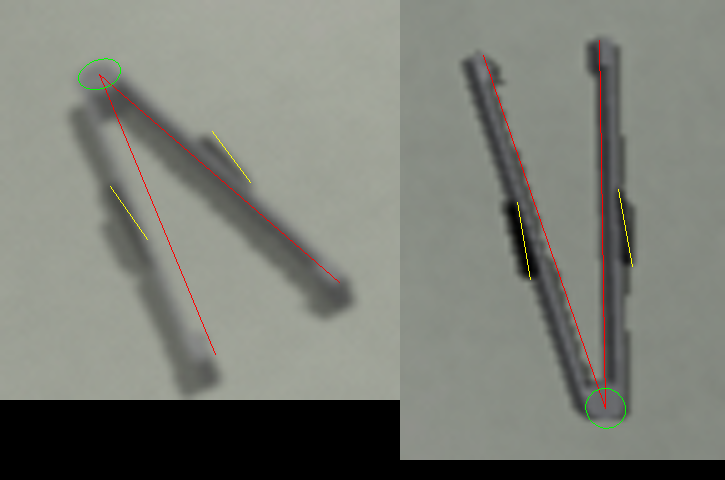

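The trivet and stand fits sit well on the picture. The rack sits within about 1 px. The tongs model is too long: the barrel's rear edge is the end point, and I mis-assigned its centre. I refit the tongs with the tip half-width free, then check everything in the second camera.

```bash
python3 - <<'E'
from h import *
T=capture("top");S=capture("scene")
f=np.load("fit.npz");triv,rack=f["triv"],f["rack"];st=np.array([.6132,.0295,0])
pt=lambda l:(np.array(l)+.5)/6-.5+[425,200]
uv=pt([[97,65],[245,46],[249,500]])
def mod(p):return proj(T,pose([p[0],p[1],p[2]*100],[[.088,p[3],.02],[.088,-p[3],.02],[-.089,0,.02]]))
r=least_squares(lambda p:(mod(p)-uv).ravel(),[.46,-.318,.08,.028]);tg=r.x[:3]*[1,1,100];w=r.x[3];print(tg,w,r.fun.round(2))
np.savez("fit.npz",triv=triv,rack=rack,tg=tg,st=st)
R,G,B,Y=(0,0,255),(0,255,0),(255,0,0),(0,255,255)
it=[(triv,box(.04,.035,.004),R)]+[(triv,circ(x,.026,.03),G) for x in(-.033,.033)]
it+=[(rack,[[.037,-.056,.028],[-.037,-.056,.028]],R),(rack,[[.037,.056,.028],[-.037,.056,.028]],R),(rack,box(.037,.056,.0),R)]+[(rack,circ(x,.026,.03,y),G) for x in(-.033,.033) for y in(-.026,.026)]
it+=[(st,disc(.03,.028),R),(st,disc(.015,.058),G),(st,disc(.03,0),R)]
tt=[(tg,disc(.009,.02)-[.08,0,0],G)]
k=np.array
for s in(1,-1):
    tt+=[(tg,k([[-.072,.007*s,.02],[.088,.0285*s,.02],[.088,.0285*s,0],[-.072,.007*s,0]]),R),(tg,k([[.018,.0257*s,.02],[-.018,.0213*s,.02],[-.018,.0213*s,0],[.018,.0257*s,0]]),Y)]
overlay(S,it,125,235,295,430,4,"pics/a.png");overlay(T,tt,200,292,425,490,4,"pics/b.png");overlay(S,tt,210,282,145,210,3,"pics/d.png")
o=np.zeros((600,800,3),np.uint8)
for n,y,x in(("a",0,0),("b",0,540),("d",368,540)):
    i=cv2.imread(f"pics/{n}.png");o[y:y+i.shape[0],x:x+i.shape[1]]=i
cv2.imwrite("pics/o6.png",o)
E
```

```text
[ 0.46377322 -0.31879593  5.9653639 ] 0.029107321050899283 [-0.1  -0.72 -0.09 -0.64  0.17  1.29]
```

View pics/o6.png

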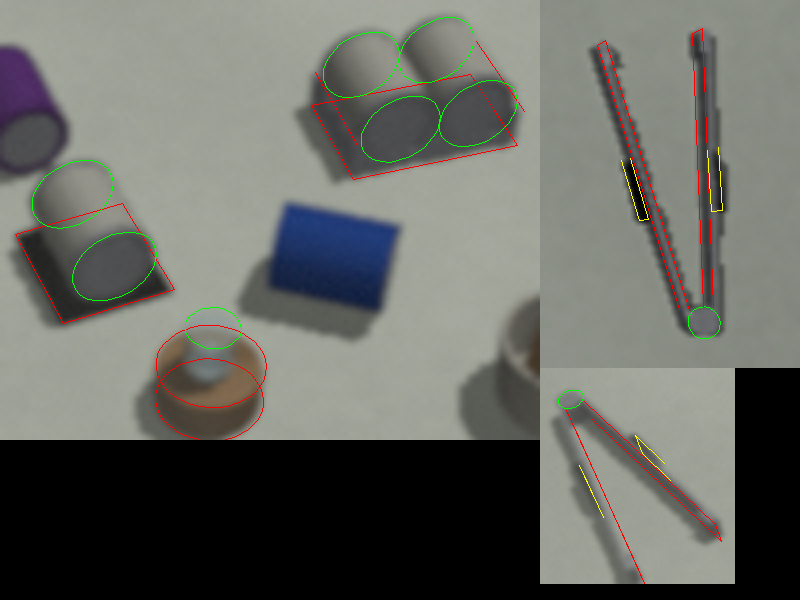

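The second camera agrees: the trivet, rack and stand outlines lie on the objects within 1–2 px. The tongs agree to about 3 mm laterally, and the grips match in the top view. Now the moves.

```bash
cat > d.py <<'E'
import sys
from h import *
from scipy.spatial.transform import Rotation as Ro
x,y,z,yaw=map(float,sys.argv[1:5]); s=get_state()
R=Ro.from_euler("xyz",s["eef_rot"],degrees=True); dy=(yaw-s["eef_rot"][2]+180)%360-180
d=np.array([x,y,z])-s["tcp_pos"]; Rt=Ro.from_euler("xyz",[180,0,yaw],degrees=True)
print("t",s["time_s"],"j",s["joints"].round(0),"spin",round(-dy/360,4),"(deg",round(-dy,2),") shift after spin",(Rt.inv().apply(d)/.15).round(3),"mm",(d*1000).round(1),"rot",s["eef_rot"].round(2),"F",s["contact_force"].round(1),s["gripper_width"],s["gripper_force"])
E
python3 d.py .4898 .0321 .12 169.3; python3 d.py .4898 .0321 .0155 169.3 | tail -c 1 >/dev/null; python3 -m inch '0 0 0 0.024 1;0 0 0 0.024 1;0 0 0 0.024 1;0 0 0 0.024 1;0 0 0 0 1;0 0 0 0 1;0 0 0 0 1;0 0 0 0 1' 20; python3 d.py .4898 .0321 .12 169.3
```

```text
t 0.3 j [-50.  21.   1.  -0. -70. -17.] spin 0.0961 (deg 34.58 ) shift after spin [-0.615  4.521  0.55 ] mm [216.6 649.2 -82.4] rot [ 179.97   -0.   -156.12] F [ 0.6 -0.4  0.4] 0.08783521896964651 0.0
time_s: 1.3
tcp_pos: [0.2732, -0.6172, 0.2027]
eef_rot: [180.0, -0.0, 169.4]
contact_force: [-0.1, -0.8, -0.5]
gripper_width: 0.0876
gripper_force: 0.0
t 1.3 j [-50.  21.   1.   0. -70. -51.] spin 0.0002 (deg 0.08 ) shift after spin [-0.615  4.521  0.552] mm [216.6 649.3 -82.7] rot [180.    -0.   169.38] F [-0.1 -0.8 -0.5] 0.08760361033948924 0.0
```

```bash
python3 -m inch '-0.038 0.28 0 0 1;-0.038 0.28 0 0 1;-0.038 0.28 0 0 1;-0.038 0.28 0 0 1;-0.038 0.28 0 0 1;-0.038 0.28 0 0 1;-0.038 0.28 0 0 1;-0.038 0.28 0 0 1' >/dev/null; python3 -m inch '-0.039 0.28 0 0 1;-0.039 0.28 0 0 1;-0.039 0.28 0.05 0 1;-0.039 0.28 0.1 0 1;-0.039 0.28 0.1 0 1;-0.039 0.28 0.15 0 1;-0.039 0.28 0.15 0 1;-0.039 0.041 0 0 1'; python3 d.py .4898 .0321 .0155 169.3
```

```text
time_s: 3.3
tcp_pos: [0.4815, -0.0075, 0.1189]
eef_rot: [-179.9, -0.1, 169.5]
contact_force: [0.1, -0.6, -0.6]
gripper_width: 0.0877
gripper_force: 0.0
t 3.3 j [  23.    7.  -30.   -0.  -54. -123.] spin 0.0006 (deg 0.2 ) shift after spin [-0.005  0.269  0.689] mm [   8.3   39.6 -103.4] rot [-1.7994e+02 -1.3000e-01  1.6950e+02] F [ 0.1 -0.6 -0.6] 0.08766508252514042 0.0
```

```bash
python3 -m inch '-0.005 0.135 0 0 1;0 0.135 0 0 1;0 0 0 0 1;0 0 0 0 1;0 0 0.1 0 1;0 0 0.1 0 1;0 0 0 0 1;0 0 0 0 1'; python3 d.py .4898 .0321 .0155 169.3
```

```text
time_s: 4.3
tcp_pos: [0.4902, 0.0303, 0.0901]
eef_rot: [-180.0, -0.0, 169.3]
contact_force: [-0.3, 0.1, 0.0]
gripper_width: 0.0878
gripper_force: 0.0
t 4.3 j [  27.    9.  -31.    0.  -50. -127.] spin 0.0 (deg 0.02 ) shift after spin [0.005 0.011 0.497] mm [ -0.4   1.8 -74.6] rot [-1.7997e+02 -2.0000e-02  1.6932e+02] F [-0.3  0.1  0. ] 0.08777497882796054 0.0
```

```bash
python3 -m inch '0 0.01 0.15 0 1;0 0 0.15 0 1;0 0 0.15 0 1;0 0 0.047 0 1;0 0 0 0 1;0 0 0 0 1;0 0 0 0 0.4;0 0 0 0 0.4' 25;  python3 -m inch '0 0 0 0 0.4;0 0 0 0 0.4;0 0 0 0 0.4;0 0 0 0 0.4;0 0 0 0 0.4;0 0 -0.05 0 0.4;0 0 -0.15 0 0.4;0 0 -0.2 0 0.4' ;python3 d.py .4952 .2734 .15 163
```

```text
time_s: 5.3
tcp_pos: [0.4907, 0.0321, 0.0162]
eef_rot: [180.0, 0.0, 169.3]
contact_force: [-0.2, -0.3, -0.4]
gripper_width: 0.0731
gripper_force: 0.0
time_s: 6.3
tcp_pos: [0.4898, 0.032, 0.076]
eef_rot: [-180.0, -0.1, 169.3]
contact_force: [0.4, 0.0, -1.6]
gripper_width: 0.0463
gripper_force: 22.9
t 6.3 j [  27.   11.  -32.   -0.  -48. -127.] spin 0.0175 (deg 6.31 ) shift after spin [ 0.436  1.549 -0.494] mm [  5.4 241.4  74. ] rot [-1.7997e+02 -9.0000e-02  1.6931e+02] F [ 0.4  0.  -1.6] 0.046291328236317285 22.87766933441162
```

```bash
python3 -m inch '0 0 -0.25 0.0175 0.4;0 0 -0.25 0 0.4;0.06 0.22 0 0 0.4;0.073 0.258 0 0 0.4;0.073 0.258 0 0 0.4;0.073 0.258 0 0 0.4;0.073 0.258 0 0 0.4;0.06 0.22 0 0 0.4' ;python3 -m inch '0 0 0 0 0.4;0 0 0 0 0.4;0 0 0 0 0.4;0 0 0 0 0.4;0 0 0 0 0.4;0 0 0 0 0.4;0 0 0 0 0.4;0 0 0 0 0.4' >/dev/null;python3 d.py .4952 .2734 .15 163
python3 - <<'E'
from h import *
S=capture("scene");T=capture("top");s=get_state();p=s["tcp_pos"]
q=[p[0],p[1],s["eef_rot"][2]]
it=[(q,circ(x,.026,p[2]+.014),(0,255,0)) for x in(-.033,.033)]
u=proj(S,pose(q,[[0,0,p[2]]]))[0].astype(int);v=proj(T,pose(q,[[0,0,p[2]]]))[0].astype(int);print(u,v)
overlay(S,it,u[1]-70,u[1]+50,u[0]-50,u[0]+50,5,"pics/a.png");overlay(T,it,v[1]-35,v[1]+45,v[0]-40,v[0]+35,4,"pics/b.png")
a=cv2.imread("pics/a.png");b=cv2.imread("pics/b.png");o=np.zeros((600,800,3),np.uint8);o[:600,:500]=a;o[:320,500:800]=b;cv2.imwrite("pics/g.png",o)
E
```

```text
time_s: 7.3
tcp_pos: [0.4954, 0.263, 0.1508]
eef_rot: [180.0, -0.0, 163.0]
contact_force: [-0.6, -0.3, -0.8]
gripper_width: 0.0458
gripper_force: 22.9
t 8.3 j [  48.   12.  -18.   -0.  -60. -155.] spin 0.0001 (deg 0.02 ) shift after spin [0.028 0.077 0.005] mm [-0.6 12.2 -0.7] rot [-180.     -0.    163.02] F [-0.1 -0.3 -1.9] 0.04679243808534661 22.876992523670197
[401 108] [194 231]
```

View pics/g.png

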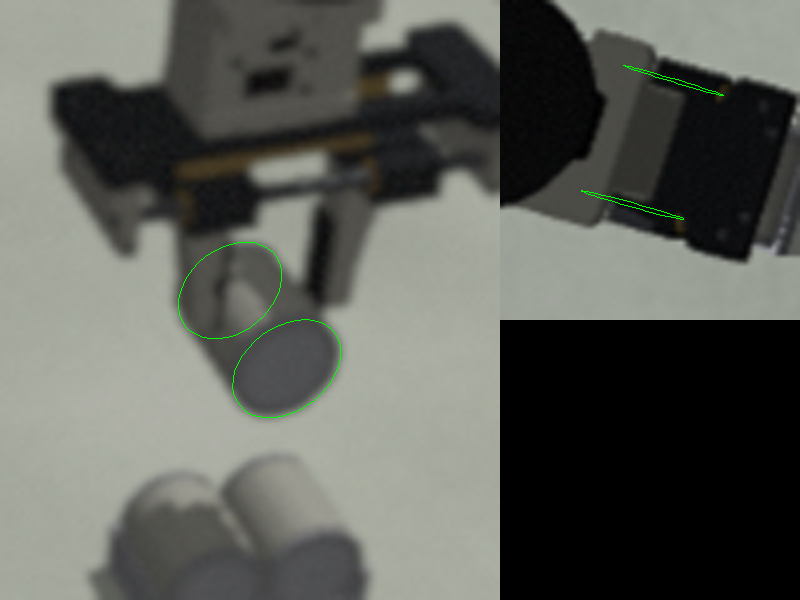

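The held tin's near end face lies exactly on the model (centre 14 mm above the TCP, centred between the pads), and it sits above the groove. Now lower it slowly.

```bash
python3 -m inch '0.028 0.08 0 0 0.4;0 0 0 0 0.4;0 0 0.2 0 0.4;0 0 0.2 0 0.4;0 0 0.14 0 0.4;0 0 0.02 0 0.4;0 0 0 0 0.4;0 0 0 0 0.4' ;python3 d.py .4952 .2741 .061 163
```

```text
time_s: 9.4
tcp_pos: [0.4959, 0.2745, 0.0678]
eef_rot: [179.9, 0.1, 163.0]
contact_force: [0.3, -0.5, -1.0]
gripper_width: 0.0463
gripper_force: 22.9
t 9.4 j [  49.   18.  -23.    0.  -49. -156.] spin 0.0001 (deg 0.03 ) shift after spin [ 0.004 -0.004  0.045] mm [-0.7 -0.4 -6.8] rot [1.7991e+02 5.0000e-02 1.6303e+02] F [ 0.3 -0.5 -1. ] 0.04626519365207946 22.878773510456085
```

```bash
python3 -m inch '0.004 0 0.013 0 0.4;0 0 0.01 0 0.4;0 0 0.01 0 0.4;0 0 0 0 0.4;0 0 0 0 0.4;0 0 0 0 0.4;0 0 0 0 0.4;0 0 0 0 0.4' ;python3 d.py .4952 .2741 .061 163
```

```text
time_s: 10.4
tcp_pos: [0.4947, 0.274, 0.0618]
eef_rot: [-180.0, -0.0, 163.0]
contact_force: [-0.5, -0.3, -2.0]
gripper_width: 0.0465
gripper_force: 22.9
t 10.4 j [  49.   18.  -24.   -0.  -48. -156.] spin 0.0001 (deg 0.02 ) shift after spin [-0.003  0.001  0.005] mm [ 0.5  0.1 -0.8] rot [-180.     -0.    163.02] F [-0.5 -0.3 -2. ] 0.0464903408323862 22.87734568119049
```

```bash
python3 -m inch '0 0 0.006 0 0.4;0 0 0 0 0.4;0 0 0 0 0.4;0 0 0 0 0.4;0 0 0 0 0.4;0 0 0 0 0.4;0 0 0 0 0.4;0 0 0 0 0.4' ;python3 -m inch '0 0 0.006 0 0.4;0 0 0 0 0.4;0 0 0 0 0.4;0 0 0 0 0.4;0 0 0 0 0.4;0 0 0 0 0.4;0 0 0 0 0.4;0 0 0 0 0.4'
```

```text
time_s: 11.4
tcp_pos: [0.4949, 0.2741, 0.0613]
eef_rot: [180.0, 0.0, 163.0]
contact_force: [-0.8, -1.6, 5.9]
gripper_width: 0.0465
gripper_force: 24.3
time_s: 12.4
tcp_pos: [0.4951, 0.274, 0.0612]
eef_rot: [180.0, 0.1, 163.0]
contact_force: [-2.6, -2.1, 12.6]
gripper_width: 0.0463
gripper_force: 25.4
```

```bash
python3 -m inch '0 0 -0.004 0 0.4;0 0 0 0 0.4;0 0 0 0 0.54;0 0 0 0 0.56;0 0 0 0 0.6;0 0 0 0 0.66;0 0 0 0 0.72;0 0 0 0 0.8' 10; python3 -m inch '0 0 0 0 0.8;0 0 -0.05 0 0.8;0 0 -0.1 0 0.8;0 0 -0.2 0 0.8;0 0 -0.2 0 0.8;0 0 -0.2 0 1;0 -0.25 -0.1 0 1;0 -0.25 0 0 1'; python3 d.py .463 -.32 .15 -174
python3 - <<'E'
from h import *
rack=np.load("fit.npz")["rack"]
S=capture("scene");T=capture("top")
it=[(rack,circ(x,.026,.075),(0,255,0)) for x in(-.033,.033)]
overlay(S,it,105,185,360,440,6,"pics/a.png");overlay(T,it,200,275,165,240,4,"pics/b.png")
a=cv2.imread("pics/a.png");b=cv2.imread("pics/b.png");o=np.zeros((480,800,3),np.uint8);o[:480,:480]=a;o[:300,480:780]=b;cv2.imwrite("pics/p.png",o)
E
```

```text
time_s: 13.4
tcp_pos: [0.4947, 0.274, 0.0605]
eef_rot: [-180.0, -0.0, 163.0]
contact_force: [0.6, 0.8, 0.1]
gripper_width: 0.0673
gripper_force: 0.0
time_s: 14.4
tcp_pos: [0.4733, 0.2023, 0.1906]
eef_rot: [179.8, 0.1, 163.1]
contact_force: [0.0, -1.3, -0.1]
gripper_width: 0.087
gripper_force: 0.0
t 14.4 j [  45.    6.  -20.    0.  -64. -152.] spin -0.0637 (deg -22.93 ) shift after spin [ 0.432 -3.456  0.271] mm [ -10.3 -522.3  -40.6] rot [1.7982e+02 1.2000e-01 1.6307e+02] F [ 0.  -1.3 -0.1] 0.08698533638878739 0.0
```

View pics/p.png

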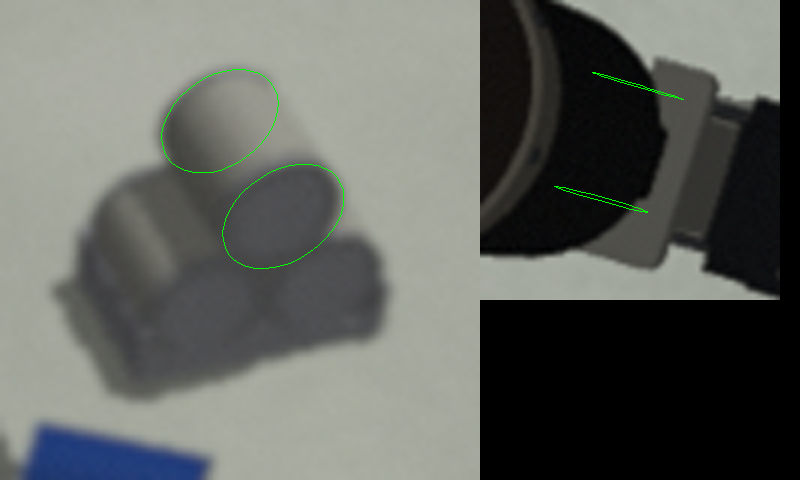

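The tin lies in the groove, matching the predicted outline in the scene view, square and centred. On to the tongs.

```bash
python3 -m inch '0 0 0 -0.0212 1;0 0 0 -0.0212 1;0 0 0 -0.0213 1;0.03 -0.266 0 0 1;0.03 -0.266 0 0 1;0.03 -0.266 0 0 1;0.03 -0.266 0 0 1;0.03 -0.266 0 0 1' >/dev/null;python3 -m inch '0.035 -0.266 0 0 1;0.035 -0.266 0 0 1;0.035 -0.266 0 0 1;0.035 -0.266 0 0 1;0.035 -0.266 0 0 1;0.035 -0.266 0.1 0 1;0.035 -0.266 0.17 0 1;0 0 0 0 1'; python3 d.py .4638 -.3195 .1 -174
```

```text
time_s: 16.5
tcp_pos: [0.4624, -0.2817, 0.1462]
eef_rot: [179.9, -0.2, -174.2]
contact_force: [0.1, 1.0, -0.9]
gripper_width: 0.0878
gripper_force: 0.0
t 16.5 j [-11.  11. -21.  -0. -59. -74.] spin -0.0006 (deg -0.23 ) shift after spin [ 0.017 -0.252  0.308] mm [  1.4 -37.8 -46.2] rot [ 1.7994e+02 -1.6000e-01 -1.7423e+02] F [ 0.1  1.  -0.9] 0.08780851461491954 0.0
```

```bash
python3 -m inch '0.017 -0.125 0 0 1;0 -0.13 0 -0.0006 1;0 0 0.15 0 1;0 0 0.15 0 1;0 0 0 0 1;0 0 0 0 1;0 0 0 0 1;0 0 0 0 1' 12; python3 d.py .4638 -.3195 .004 -174
```

```text
time_s: 17.5
tcp_pos: [0.4654, -0.3184, 0.1034]
eef_rot: [-180.0, 0.1, -173.8]
contact_force: [0.8, -0.4, 0.5]
gripper_width: 0.0872
gripper_force: 0.0
t 17.5 j [-14.  15. -21.   0. -54. -69.] spin 0.0005 (deg 0.19 ) shift after spin [ 0.012 -0.006  0.663] mm [ -1.6  -1.1 -99.4] rot [-1.7997e+02  7.0000e-02 -1.7381e+02] F [ 0.8 -0.4  0.5] 0.08722805826768688 0.0
```

```bash
python3 -m inch '0.018 -0.006 0.15 0 1;0 0 0.15 0 1;0 0 0.15 0 1;0 0 0.15 0 1;0 0 0.03 0 1;0 0 0.025 0 1;0 0 0 0 1;0 0 0 0 1'; python3 -m inch '0 0 0 0 0.8;0 0 0 0 0.7;0 0 0 0 0.6;0 0 0 0 0.55;0 0 0 0 0.52;0 0 0 0 0.52;0 0 0 0 0.52;0 0 0 0 0.52'; python3 d.py .4638 -.3195 .004 -174
```

```text
time_s: 18.5
tcp_pos: [0.4629, -0.3197, 0.0051]
eef_rot: [-180.0, 0.1, -173.8]
contact_force: [-0.3, -0.4, -0.3]
gripper_width: 0.0874
gripper_force: 0.0
time_s: 19.5
tcp_pos: [0.4624, -0.3196, 0.0043]
eef_rot: [-180.0, 0.0, -173.8]
contact_force: [0.1, 0.8, -0.9]
gripper_width: 0.0454
gripper_force: 0.0
t 19.5 j [-15.  22. -27.  -0. -41. -69.] spin 0.0005 (deg 0.17 ) shift after spin [-0.009 -0.001  0.002] mm [ 1.4  0.1 -0.3] rot [-180.      0.   -173.83] F [ 0.1  0.8 -0.9] 0.04536126565499371 0.0
```

```bash
python3 -m inch '0 0 0 0 0.5;0 0 0 0 0.48;0 0 0 0 0.46;0 0 0 0 0.45;0 0 0 0 0.44;0 0 0 0 0.43;0 0 0 0 0.42;0 0 0 0 0.42'; python3 -m inch '0 0 0 0 0.42;0 0 0 0 0.42;0 0 0 0 0.42;0 0 0 0 0.42;0 0 0 0 0.42;0 0 0 0 0.42;0 0 0 0 0.42;0 0 0 0 0.42'
```

```text
time_s: 20.5
tcp_pos: [0.4624, -0.3196, 0.0043]
eef_rot: [-180.0, 0.0, -173.8]
contact_force: [-0.1, 0.1, -0.2]
gripper_width: 0.0367
gripper_force: 0.0
time_s: 21.5
tcp_pos: [0.4624, -0.3195, 0.0043]
eef_rot: [-180.0, 0.0, -173.8]
contact_force: [0.4, -0.6, 0.6]
gripper_width: 0.0371
gripper_force: 0.0
```

```bash
python3 -m inch '0 0 0 0 0.41;0 0 0 0 0.40;0 0 0 0 0.39;0 0 0 0 0.39;0 0 0 0 0.39;0 0 0 0 0.39;0 0 0 0 0.39;0 0 0 0 0.39'
python3 - <<'E'
from h import *
a=cv2.imread("pics/top0.png");b=capture("top")["color"];s0=cv2.imread("pics/scene0.png");s=capture("scene")["color"]
cv2.imwrite("pics/t9.png",b);cv2.imwrite("pics/s9.png",s)
d=np.abs(a.astype(int)-b).sum(2)>60
for r in range(204,290,5): print(r,''.join('#' if d[r,c] else '.' for c in range(425,500)))
d=np.abs(s0.astype(int)-s).sum(2)>60
for r in range(205,290,5): print(r,''.join('#' if d[r,c] else '.' for c in range(135,215)))
E
```

```text
time_s: 22.5
tcp_pos: [0.4624, -0.3196, 0.0043]
eef_rot: [-180.0, -0.0, -173.8]
contact_force: [0.3, -0.1, -0.1]
gripper_width: 0.0341
gripper_force: 0.0
204 ###########################......##########################################
209 ##########################......######..###################################
214 ##############################.#######....#################################
219 ########################......##########..#################################
224 ##########################.#############..#################################
229 ########################################..#################################
234 ####################..#.#################.#################################
239 #########################################.#..##############################
244 ######################...###################..#############################
249 ########################..###################.#############################
254 #########################...###############################################
259 ##############################################################
[... 1238 characters left out ...]
###################.
250 ####################.......####################..........#######################
255 #######################......#######################..........##################
260 ###########################.....#########################........###############
265 ############################......###########################.........##########
270 ###############################.....#########################################..#
275 #################################.........##########################......######
280 ###################################.........#####.....##########################
285 #############################.......############################################
```

```bash
python3 - <<'E'
import cv2,numpy as np
s=cv2.imread("pics/s9.png");t=cv2.imread("pics/t9.png");o=np.zeros((540,800,3),np.uint8)
z=lambda a:cv2.resize(np.clip(a.astype(float)*1.5,0,255).astype(np.uint8),None,fx=4,fy=4,interpolation=cv2.INTER_CUBIC)
o[:540,:480]=z(s[165:300,125:245]);o[:400,480:]=z(t[190:290,420:500]);cv2.imwrite("pics/z.png",o)
E
```

```text
(no output)
```

View pics/z.png

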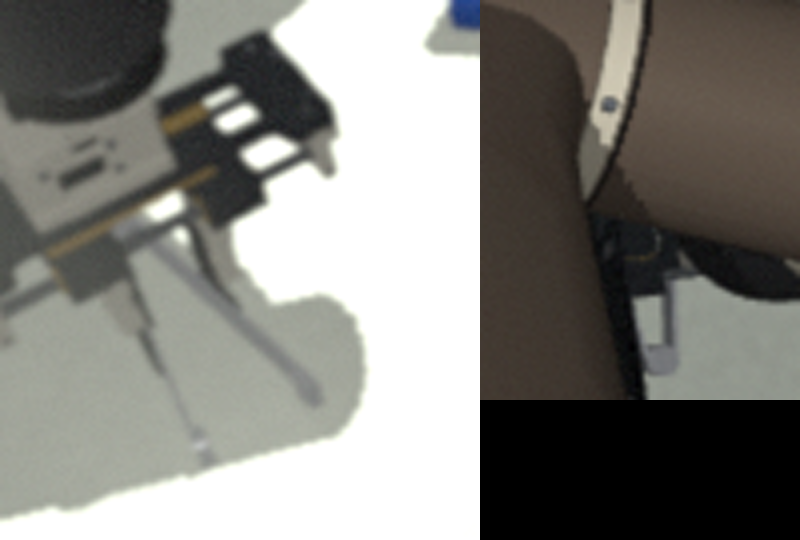

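The tongs lie between the fingers but their tips (scene about (204,262) and (176,277)) have not moved, so they are not squeezed yet. I'll check the finger geometry by projecting it.

```bash
python3 - <<'E'
from h import *
S=capture("scene");s=get_state();p=s["tcp_pos"];q=[p[0],p[1],s["eef_rot"][2]]
f=lambda uv:((uv-[125,165]+.5)*4).round(0).tolist()
for y in(.017,.0235,.03):
  for z in(.0,.0188): print(y,z,f(proj(S,pose(q,[[0,y,p[2]+z],[0,-y,p[2]+z]]))))
tg=np.load("fit.npz")["tg"];print("tips",f(proj(S,pose(tg,[[.088,.0285,.02],[.088,-.0285,.02],[.018,.0257,.02],[-.018,.0213,.02],[.018,-.0257,.02],[-.018,-.0213,.02]]))))
E
```

```text
0.017 0.0 [[161.0, 344.0], [220.0, 312.0]]
0.017 0.0188 [[151.0, 322.0], [211.0, 289.0]]
0.0235 0.0 [[149.0, 350.0], [231.0, 306.0]]
0.0235 0.0188 [[140.0, 328.0], [222.0, 283.0]]
0.03 0.0 [[138.0, 356.0], [242.0, 300.0]]
0.03 0.0188 [[128.0, 334.0], [233.0, 277.0]]
tips [[314.0, 388.0], [211.0, 448.0], [245.0, 307.0], [207.0, 270.0], [155.0, 356.0], [133.0, 310.0]]
```

```bash
python3 -m inch '0 0 0 0 0.38;0 0 0 0 0.37;0 0 0 0 0.36;0 0 0 0 0.36;0 0 0 0 0.36;0 0 0 0 0.36;0 0 0 0 0.36;0 0 0 0 0.36'; python3 - <<'E'
from h import *
s=capture("scene")["color"];cv2.imwrite("pics/s10.png",s)
a=cv2.imread("pics/s9.png")
w=slice(255,285),slice(165,212)
print((np.abs(a.astype(int)-s).sum(2)[w]>25).sum(), np.abs(a.astype(int)-s).sum(2)[w].max())
g=cv2.cvtColor(s,cv2.COLOR_BGR2GRAY)
for r in range(252,288,2):print(r,' '.join('%3d'%v for v in g[r,166:212]))
E
```

```text
time_s: 23.65
tcp_pos: [0.4624, -0.3195, 0.0043]
eef_rot: [180.0, 0.0, -173.8]
contact_force: [-0.1, 0.1, -0.9]
gripper_width: 0.0314
gripper_force: 0.0
0 10
252 107 108 109 108 108 106 109 108 108 109 109 110 109 109 109 109 109 109 108 108 108 109 105 100  92  87  86  87  90  95 103 108 108 108 107 109 106 109 107 109 108 107 108 107 109 109
254 104 107 109 109 109 109 108 110 108 110 110 111 110 109 109 109 110 110 109 110 109 110 110 112 108 100  93  88  86  87  91  95 104 108 108 109 109 108 109 109 110 110 109 109 110 107
256  98 104 109 108 109 110 109 108 109 109 109 110 111 110 109 109 110 110 110 110 111 112 112 111 112 111 108 102  95  88  88  88  91  96 102 107 109 108 110 109 110 110 110 109 109 109
258  93  99 107 109 108 110 109 111 109 110 111 110 110 110 110 111 112 112 111 111 111 111 111 112 111 111 111 110 108 104  96  91  90  92  93  96 101 105 107 109 109 109 109 109 109 109
260 102  97 101 107 110 111 111 111 111 113 111 110 111 112 111 109 111 110 110 110 111 111 112 111 112 112 111 110 111 111 109 103  97  93  91  91  92  93 100 106 109 109 107 110 109 110
26
[... 1741 characters left out ...]
 103 110 118 127 134 137 141 152 163 170 176 181 184 184 186 188 188 188 187 187 186 185 187 187 187 187 188 187 187 188 187 189 187 188
282 112 112 113 115 115 115 114 115 118 122 128 142 157 165 170 176 181 182 183 184 185 185 186 186 187 187 187 187 186 186 187 187 188 187 186 186 186 187 186 187 186 186 188 186 186 185
284 125 130 140 154 161 157 149 154 168 176 181 184 185 185 185 186 185 186 187 185 186 186 186 186 186 186 187 185 185 186 186 185 185 186 185 185 185 185 184 184 184 184 186 186 186 186
286 176 177 180 184 186 185 186 186 187 186 185 185 185 185 185 185 185 186 183 185 184 184 184 185 185 184 186 186 188 188 189 188 188 186 187 189 188 188 186 185 185 186 186 185 184 186
```

```bash
python3 -m inch '0 0 0 0 0.35;0 0 0 0 0.34;0 0 0 0 0.33;0 0 0 0 0.32;0 0 0 0 0.31;0 0 0 0 0.30;0 0 0 0 0.30;0 0 0 0 0.30'; python3 - <<'E'
from h import *
s=capture("scene")["color"];cv2.imwrite("pics/s11.png",s)
a=cv2.imread("pics/s10.png")
d=np.abs(a.astype(int)-s).sum(2)
ys,xs=np.where(d>40);print(len(ys),ys.min(),ys.max(),xs.min(),xs.max())
m=d>40
for r in range(205,262,2):print(r,''.join('#' if v else '.' for v in m[r,135:200]))
g=cv2.cvtColor(s,cv2.COLOR_BGR2GRAY)
for r in range(222,256,2):print(r,' '.join('%3d'%v for v in g[r,146:194]))
E
```

```text
time_s: 24.7
tcp_pos: [0.4624, -0.3195, 0.0043]
eef_rot: [-180.0, 0.0, -173.8]
contact_force: [0.8, 0.3, 0.1]
gripper_width: 0.026
gripper_force: 0.0
316 190 244 136 192
205 ................................................#####............
207 .................................................#####...........
209 ...................................................###...........
211 .....................................................####........
213 ................................####.................####........
215 ................................#####.................####.......
217 .................................####............................
219 ........................................##.......................
221 ..................................##.#..###..###.................
223 ...................##............####.##.##..####................
225 ..................................####.##.....###................
227 ...................................###.###.......................
229 .###..................###...........###.##.......................
231 ..####..........
[... 3731 characters left out ...]
 110 109 108 108 109 109 108 109 107 107 108 107 109 108 109 108 107 104 100  94  86  83  85  88  91  98 103 107
250 107 106 107 108 106 108 109 109 107 108 109 108 104  96  77  67  70  86 101 108 109 108 108 108 107 108 108 108 109 109 108 109 108 108 110 109 110 108 107 106 103  96  88  84  84  86  90  97
252 106 108 107 108 108 108 110 109 108 109 109 108 108 105  95  77  69  78  92 103 107 107 108 108 109 108 109 108 109 110 109 109 109 110 110 109 108 108 108 108 109 107 106 100  92  87  85  86
254 107 108 107 108 107 108 108 107 108 109 109 108 109 108 106  97  81  73  81  96 104 107 108 108 109 109 109 109 110 109 108 110 109 109 109 108 110 109 109 111 110 111 109 109 108  99  93  88
```

The fingers pass above the grips. From the image, and from the tin's 46.5 mm chord, the pads' lower edge is about 25 mm behind the reported TCP. I'll open, go lower under force watch, and squeeze again.

```bash
python3 -m inch '0 0 0 0 0.75;0 0 0 0 0.75;0 0 0 0 0.75;0 0 0 0 0.75;0 0 0.05 0 0.75;0 0 0.05 0 0.75;0 0 0 0 0.75;0 0 0 0 0.75'; python3 - <<'E'
from h import *
s=capture("scene")["color"];cv2.imwrite("pics/s12.png",s);a=cv2.imread("pics/s11.png")
print(np.abs(a.astype(int)-s).sum(2)[255:285,165:212].max())
E
```

```text
time_s: 25.75
tcp_pos: [0.4623, -0.3196, -0.0108]
eef_rot: [180.0, -0.0, -173.8]
contact_force: [-0.3, -0.2, 0.5]
gripper_width: 0.0658
gripper_force: 0.0
82
```

```bash
python3 -m inch '0 0 0.02 0 0.75;0 0 0.02 0 0.75;0 0 0.015 0 0.75;0 0 0 0 0.75;0 0 0 0 0.65;0 0 0 0 0.58;0 0 0 0 0.54;0 0 0 0 0.53'; python3 -m inch '0 0 0 0 0.52;0 0 0 0 0.51;0 0 0 0 0.50;0 0 0 0 0.49;0 0 0 0 0.48;0 0 0 0 0.48;0 0 0 0 0.48;0 0 0 0 0.48'; python3 - <<'E'
from h import *
s=capture("scene")["color"];cv2.imwrite("pics/s13.png",s);a=cv2.imread("pics/s12.png")
d=np.abs(a.astype(int)-s).sum(2);print(d[255:285,165:212].max())
g=cv2.cvtColor(s,cv2.COLOR_BGR2GRAY)
for r in range(258,286,2):print(r,' '.join('%3d'%v for v in g[r,166:212]))
E
```

```text
time_s: 26.8
tcp_pos: [0.4625, -0.3195, -0.0189]
eef_rot: [-180.0, 0.0, -173.8]
contact_force: [0.7, 0.3, 0.9]
gripper_width: 0.047
gripper_force: 3.7
time_s: 27.8
tcp_pos: [0.4625, -0.3196, -0.0189]
eef_rot: [-180.0, 0.0, -173.8]
contact_force: [1.0, 1.1, 1.9]
gripper_width: 0.0424
gripper_force: 5.7
149
258 106 105  99  97  97 102 109 111 109 110 112 109 110 110 109 109 110 110 111 110 111 111 111 112 111 106  99  93  90  91  95  98 105 109 109 111 111 111 109 110 110 109 109 108 109 110
260 110 109 109 104  98  98 104 110 112 111 110 111 111 111 110 110 110 111 110 111 110 113 112 112 113 111 110 106 101  95  92  93  95  98 105 110 112 110 110 110 109 109 109 109 110 111
262 111 109 110 108 104 100  99 105 108 110 111 112 108 112 110 109 111 112 111 111 112 112 109 111 112 112 110 112 109 103  94  90  92  92  94 102 109 113 111 111 111 111 109 110 111 111
264 110 112 112 112 109 104 100  99 103 109 110 110 112 111 112 111 111 110 111 111 111 113 112 113 112 111 111 112 112 110 102  94  90  90  89  92 100 108 113 111 112 111 112 111 110 110
266 111 111 112 111 112 110 105 101 100 1
[... 1138 characters left out ...]
 109 101  95  96 102 109 118 126 134 139 143 155 166 170 172 180 183 188 188 189 189 189 189 189 189 188 189 189 189 189 188 188 188 189
280 114 114 115 113 114 116 113 115 117 114 114 115 118 123 134 150 164 170 171 175 183 184 185 187 187 187 188 189 188 189 189 189 186 188 187 187 188 189 189 189 191 189 189 189 188 188
282 114 116 120 128 136 138 144 154 160 155 147 154 168 175 182 185 186 184 185 186 186 187 187 188 189 188 188 188 187 188 187 187 188 187 186 187 187 188 187 187 187 187 187 187 186 188
284 163 170 172 178 184 186 186 186 186 185 185 186 186 186 188 186 185 186 186 187 188 187 187 188 187 187 186 187 187 187 186 187 187 187 188 187 186 187 186 185 185 186 185 187 186 187
```

Now the reading matches the tongs (42.4 mm, 5.7 N) and the tips have closed in. Next I refine the stand and head position by silhouette, and check the tip midpoint.

```bash
python3 - <<'E'
from h import *
from scipy.optimize import fsolve
def cen(pts):
    m=cv2.moments(cv2.convexHull(pts.astype(np.float32)));return np.array([m["m10"],m["m01"]])/m["m00"],m["m00"]
for n,w in(("top",(172,200,294,326)),("scene",(200,240,328,368))):
    c=capture(n);im=cv2.imread(f"pics/{n}0.png")[w[0]:w[1],w[2]:w[3]]
    im=cv2.resize(im,None,fx=4,fy=4,interpolation=cv2.INTER_CUBIC)
    h=cv2.cvtColor(im,cv2.COLOR_BGR2HSV);m=((h[...,0]>5)&(h[...,0]<24)&(h[...,1]>75)).astype(np.uint8)
    k,l,st,_=cv2.connectedComponentsWithStats(m);i=1+st[1:,4].argmax();ys,xs=np.where(l==i)
    o,A=cen((np.c_[xs,ys]+.5)/4-.5+[w[2],w[0]])
    f=lambda q:cen(np.vstack([proj(c,pose([q[0],q[1],0],disc(.03,z,120))) for z in(0,.028)]))
    q=fsolve(lambda q:f(q)[0]-o,[.613,.03]);print(n,"stand",q,"area",A,f(q)[1],"bbox",xs.min()/4+w[2],xs.max()/4+w[2],ys.min()/4+w[0],ys.max()/4+w[0])
S=capture("scene");s=get_state();p=s["tcp_pos"];q=[p[0],p[1],s["eef_rot"][2]]
print("tip end mid pred",proj(S,pose(q,[[-.0893,0,.02],[-.0893,0,0],[-.0893,.02,0],[-.0893,-.02,0]])))
E
python3 -m inch '0 0 -0.03 0 0.48;0 0 -0.1 0 0.48;0 0 -0.2 0 0.48;0 0 -0.25 0 0.48;0 0 -0.25 0 0.48;0 0 0 0 0.48;0 0 0 0 0.48;0 0 0 0 0.48'; python3 d.py .49 .02 .1 -174
```

```text
top stand [0.61463477 0.02977606] area 475.90625 535.2511950228363 bbox 296.75 321.0 173.5 198.25
scene stand [0.61792032 0.03207526] area 300.09375 671.0356165233534 bbox 335.5 359.5 210.75 231.25
tip end mid pred [[190.13908735 269.02840314]
 [192.32260062 274.74922342]
 [183.361899   280.04031373]
 [201.11540259 269.55727403]]
time_s: 29.0
tcp_pos: [0.4616, -0.3193, 0.1047]
eef_rot: [179.9, -0.1, -173.8]
contact_force: [0.2, 0.2, -0.3]
gripper_width: 0.0423
gripper_force: 4.4
t 29.0 j [-15.  15. -21.  -0. -54. -69.] spin 0.0004 (deg 0.16 ) shift after spin [-0.425  2.229  0.031] mm [ 28.4 339.3  -4.7] rot [ 1.7995e+02 -9.0000e-02 -1.7384e+02] F [ 0.2  0.2 -0.3] 0.04226819806646411 4.426671490073204
```

```bash
python3 -m inch '-0.02 0.08 0 0 0.48;-0.04 0.17 0 0 0.48;-0.05 0.21 0 0 0.48;-0.05 0.21 0 0 0.48;-0.05 0.21 0 0 0.48;-0.05 0.21 0 0 0.48;-0.05 0.21 0 0 0.48;-0.05 0.21 0 0 0.48' >/dev/null;python3 -m inch '-0.05 0.21 0 0 0.48;-0.05 0.21 0 0 0.48;-0.04 0.17 0 0 0.48;-0.02 0.09 0 0 0.48;0 0 0 0 0.48;0 0 0 0 0.48;0 0 0 0 0.48;0 0 0 0 0.48';python3 d.py .5036 .0179 .0205 -173.84; python3 - <<'E'
from h import *
S=capture("scene");T=capture("top");cv2.imwrite("pics/s14.png",S["color"]);cv2.imwrite("pics/t14.png",T["color"])
g=cv2.cvtColor(S["color"],cv2.COLOR_BGR2GRAY);print("old place",g[225:280,150:210].min(),g[225:280,150:210].max())
s=get_state();p=s["tcp_pos"];q=[p[0],p[1],s["eef_rot"][2]];z=p[2]+.0189
u=proj(S,pose(q,[[-.0894,.026,z+.02],[-.0894,-.026,z+.02],[-.0824,.0,z+.01]]));print(u)
c=u[2].astype(int)
for r in range(c[1]-16,c[1]+16,2):print(r,' '.join('%3d'%v for v in g[r,c[0]-24:c[0]+24]),c[0]-24)
E
```

```text
time_s: 31.0
tcp_pos: [0.5046, 0.0149, 0.1056]
eef_rot: [-180.0, 0.0, -173.9]
contact_force: [-0.3, 0.6, -0.7]
gripper_width: 0.0423
gripper_force: 4.4
t 31.0 j [  24.   10.  -28.    0.  -52. -108.] spin -0.0001 (deg -0.04 ) shift after spin [0.004 0.021 0.567] mm [ -1.    3.  -85.1] rot [-180.      0.   -173.88] F [-0.3  0.6 -0.7] 0.04226441063709541 4.426742121577263
old place 97 180
[[331.65395193 177.94579782]
 [351.21256931 166.76931226]
 [339.19743846 174.10479631]]
158 162 172 173 172 173 172 172 169 160 145 122  97  82  70  70  67  70  69  73  83  97 115 134 152 164 173 174 176 175 175 174 174 174 174 174 174 172 175 175 175 175 174 173 175 174 173 173 173 315
160 118 146 165 172 175 174 174 175 174 173 171 162 145 120  98  80  74  70  69  70  69  73  83  97 115 135 150 164 169 172 173 173 173 174 173 173 172 174 175 174 174 175 174 175 175 174 173 173 315
162  84 106 133 156 169 175 175 174 176 174 176 175 175 171 162 148 131 106  83  74  70  69  70  71  72  78  91 109 127 146 159 169 172 173 175 175 174 174 175 176 176 177 176 176 177 175 176 173 315
164  67  71  84 108 133
[... 1876 characters left out ...]
 177 179 178 177 178 178 178 178 179 178 178 177 179 178 178 179 179 178 178 178 177 177 176 171 315
184  41  41  39  43  40  38  37  35  34  40  38  39  40  45  66 103 136 159 170 176 177 177 179 178 178 178 179 177 178 178 179 179 179 177 178 178 179 179 179 178 178 179 178 176 177 176 175 162 315
186  41  40  40  41  43  39  39  38  35  41  39  41  40  39  50  84 129 163 176 179 178 178 177 176 176 175 176 177 177 178 176 177 175 177 177 178 179 177 177 179 178 178 177 177 177 177 171 149 315
188  42  41  42  42  43  42  43  41  40  37  38  40  41  46  44  49  75 112 150 172 178 179 176 175 175 175 176 176 176 177 177 177 177 177 178 177 178 178 178 178 179 178 178 177 176 170 157 130 315
```

```bash
python3 -m inch '0.004 0.021 0 0 0.48;0 0 0.12 0 0.48;0 0 0.15 0 0.48;0 0 0.15 0 0.48;0 0 0.1 0 0.48;0 0 0.045 0 0.48;0 0 0 0 0.48;0 0 0 0 0.48';python3 d.py .5314 .0209 .0205 -173.84; python3 - <<'E'
from h import *
S=capture("scene");cv2.imwrite("pics/s15.png",S["color"])
g=cv2.cvtColor(S["color"],cv2.COLOR_BGR2GRAY);g0=cv2.cvtColor(cv2.imread("pics/scene0.png"),cv2.COLOR_BGR2GRAY)
s=get_state();p=s["tcp_pos"];q=[p[0],p[1],s["eef_rot"][2]];z=p[2]+.0189
print(proj(S,pose(q,[[-.0894,.022,z+.01],[-.0894,-.022,z+.01],[-.0824,.0,z+.01],[-.1104,0,z+.01]])),"head",proj(S,[[.6133,.0297,.041],[.6133,.0297,.049],[.6133,.0297,.058]]))
for n,G,r0,r1,c0,c1 in(("now",g,182,224,322,372),("before",g0,196,226,334,364)):
    print(n,'cols',c0)
    for r in range(r0,r1,2):print(r,' '.join('%3d'%v for v in G[r,c0:c1]))
E
```

```text
time_s: 32.1
tcp_pos: [0.5043, 0.0187, 0.0215]
eef_rot: [180.0, 0.1, -173.8]
contact_force: [0.3, 1.0, -0.9]
gripper_width: 0.0422
gripper_force: 4.4
t 32.1 j [  24.   16.  -34.    0.  -40. -108.] spin 0.0 (deg 0.02 ) shift after spin [-0.182 -0.005  0.006] mm [27.1  2.2 -1. ] rot [ 1.7999e+02  6.0000e-02 -1.7382e+02] F [ 0.3  1.  -0.9] 0.042188591966204836 4.426883831620216
[[334.11260997 208.22322983]
 [349.45955268 198.82916023]
 [339.75656561 201.67885359]
 [348.27420699 208.97202913]] head [[347.61346039 211.87962203]
 [347.73517369 209.37351288]
 [347.87386299 206.51786343]]
now cols 322
182  62  68  72  71  70  72  73  74  85 107 135 158 170 178 178 178 178 177 178 178 178 179 179 179 180 178 178 178 178 178 178 179 179 178 178 179 178 178 178 176 171 148 110  74  62  59  64  62  62  63
184  42  47  55  63  68  71  73  72  72  74  86 105 126 145 162 172 176 178 177 177 178 178 179 179 180 179 179 177 179 179 179 178 179 178 178 178 178 177 175 173 161 130  88  63  56  58  59  59  58  58
186  33  33  35  39  48  56  64  68  71  71  72  72  76  88 106 127 144 161 169 175 179 178
[... 4960 characters left out ...]
 104 110 112 115 112 109 106 104 102  98  96  95  95  97 105 122 144 157 162 161
216 110  94  84  73  69  66  72  87 101 107 112 112 113 111 113 110 109 106 108 106 103 100 101 103 105 114 134 154 159 162
218  92  75  68  65  65  64  65  71  83  96 109 117 120 120 117 113 106 104 105 106 106 106 106 107 107 110 125 145 158 162
220  77  71  69  66  65  64  62  64  65  70  75  81  86  89  89  91  94  99 107 106 106 105 107 106 105 109 125 147 160 163
222  69  70  75  76  70  67  66  66  66  69  72  74  75  83  94 103 106 106 108 106 109 108 108 107  97  99 126 152 163 162
224  66  64  65  72  78  85  89  93  98  99 101 103 104 106 106 108 109 108 108 110 107 101  91  83  79  94 128 155 163 163
```

```bash
python3 -m inch '-0.03 0 0.006 0 0.48;-0.04 0 0 0 0.48;-0.04 0 0 0 0.48;-0.04 0 0 0 0.48;-0.037 0 0 0 0.48;0 0 0 0 0.48;0 0 0 0 0.48;0 0 0 0 0.48' 20;python3 d.py .532 .0217 .0205 -173.84; python3 - <<'E'
from h import *
S=capture("scene");cv2.imwrite("pics/s16.png",S["color"])
g=cv2.cvtColor(S["color"],cv2.COLOR_BGR2GRAY)
print('cols',328)
for r in range(194,226,2):print(r,' '.join('%3d'%v for v in g[r,328:370]))
E
```

```text
time_s: 33.15
tcp_pos: [0.5314, 0.0215, 0.0199]
eef_rot: [-180.0, -0.0, -173.8]
contact_force: [-0.2, 0.5, -1.1]
gripper_width: 0.042
gripper_force: 4.4
t 33.15 j [  23.   18.  -30.   -0.  -41. -107.] spin 0.0 (deg 0.01 ) shift after spin [-0.004  0.001 -0.004] mm [0.6 0.2 0.6] rot [-1.8000e+02 -1.0000e-02 -1.7383e+02] F [-0.2  0.5 -1.1] 0.042024260133433126 4.426781460642815
cols 328
194  33  31  33  35  33  34  41  55  75  85  83  76  72  72  73  79  90 108 128 148 162 173 178 179 180 179 179 175 158 128 106 102  98  83  60  42  37  37  38  40  40  40
196  52  38  34  37  30  31  34  42  70 105 129 130 112  91  78  70  71  74  79  90 107 129 148 163 175 178 175 158 129 106 101 102  99  86  67  53  46  41  40  37  38  37
198  94  75  53  39  40  43  47  55  75 109 143 165 168 157 136 114  91  78  72  73  73  77  91 109 131 147 146 130 110 103 101 100 100  98  95  92  90  86  78  75  67  64
200  96 101  97  85  85  90  95  98 100 103 111 127 154 174 177 172 157 137 113  92  78  71  73  80 100 120 134 136 131 117 108 100  99 102 100 102 100 100  99 100 101 100
202  73  84  98 109 112 
[... 1339 characters left out ...]
 178 178 179
218 178 178 178 173 158 131  96  80  71  69  70  72  74  79  88 103 118 127 132 132 128 123 116 113 115 117 116 116 118 117 117 121 137 159 174 179 179 180 179 179 180 178
220 177 174 167 150 127  99  76  68  69  67  66  68  68  68  68  75  82  88  93  97  99  99 104 111 113 117 117 116 118 118 115 120 139 162 177 179 178 179 178 178 181 179
222 176 166 144 117  98  83  70  64  66  67  68  70  70  71  73  73  77  80  84  90 102 113 116 118 118 117 118 119 119 116 107 109 139 169 179 179 177 178 180 180 179 178
224 155 131 110 104  98  86  71  64  66  69  80  90  98 105 107 109 111 113 114 115 117 118 118 118 119 119 116 111 102  91  87 103 142 170 178 179 178 178 179 179 179 179
```

The tips straddle the head: left tip at about (355,206), right tip at about (340,214), head between them. Now close.

```bash
python3 -m inch '0 0 0 0 0.46;0 0 0 0 0.44;0 0 0 0 0.43;0 0 0 0 0.42;0 0 0 0 0.41;0 0 0 0 0.40;0 0 0 0 0.38;0 0 0 0 0.36' 22;python3 -m inch '0 0 0 0 0.34;0 0 0 0 0.32;0 0 0 0 0.30;0 0 0 0 0.30;0 0 0 0 0.30;0 0 0 0 0.30;0 0 0 0 0.30;0 0 0 0 0.30'
```

```text
time_s: 34.2
tcp_pos: [0.5316, 0.0215, 0.0199]
eef_rot: [-180.0, -0.0, -173.8]
contact_force: [0.2, -1.8, -1.0]
gripper_width: 0.0383
gripper_force: 22.0
time_s: 35.2
tcp_pos: [0.5316, 0.0215, 0.0199]
eef_rot: [-180.0, -0.0, -173.8]
contact_force: [-0.4, -0.5, 0.4]
gripper_width: 0.0383
gripper_force: 22.0
```

```bash
python3 - <<'E'
from h import *
S=capture("scene");cv2.imwrite("pics/s17.png",S["color"])
g=cv2.cvtColor(S["color"],cv2.COLOR_BGR2GRAY)
s=get_state();p=s["tcp_pos"];q=[p[0],p[1],s["eef_rot"][2]];z=p[2]+.0189
for x in(-.0894,-.0754):print(x,proj(S,pose(q,[[x,.015,z+.02],[x,-.015,z+.02],[x,.015,z],[x,-.015,z]])).round(1).tolist())
print("tinplace diff",np.abs(cv2.imread("pics/s16.png").astype(int)-S["color"]).sum(2)[130:175,375:425].max())
print('cols',328)
for r in range(194,226,1):print(r,' '.join('%3d'%v for v in g[r,330:366]))
E
```

```text
-0.0894 [[345.1, 211.4], [355.6, 204.8], [344.8, 217.7], [355.2, 211.1]]
-0.0754 [[340.7, 207.6], [351.3, 201.1], [340.5, 213.9], [350.9, 207.4]]
tinplace diff 11
cols 328
194  33  32  38  44  51  59  66  70  71  71  72  74  82 100 123 146 162 172 177 178 179 179 179 180 179 175 156 129 107 100  98  85  60  43  37  40
195  35  34  34  34  38  46  58  66  72  72  72  70  73  79  94 116 137 156 167 176 179 180 179 180 180 169 144 117 102 102  98  83  59  43  36  38
196  41  35  35  35  34  36  51  72  90  88  79  74  71  73  75  89 107 128 148 163 174 178 180 180 175 158 129 109 101 100  99  85  66  51  46  40
197  58  41  33  35  31  38  57  91 118 123 108  86  75  72  71  75  83 100 118 138 156 170 176 178 169 145 117 103 101 101 100  92  80  72  67  62
198  82  59  44  42  47  56  74 105 135 150 139 115  91  78  71  71  73  79  90 108 129 149 163 170 157 128 108 101 101 100  99  98  95  92  91  85
199 100  86  71  68  73  81  91 105 126 144 154 145 123 100  83  75  70  71  75  83 101 122 144 153 143 120 103 101 100 102 101 101 100  99  98  98
200 105 106 100  96  95  98 101 102 111 
[... 3107 characters left out ...]
  68  69  68  67  70  72  75  81  88  98 107 111 116 116 117 118 117 118 117 113 115 139 166 177 178 178 178
222 143 117  97  83  72  66  67  67  69  73  76  71  71  75  80  86  97 105 112 116 118 116 119 118 119 119 119 116 106 108 139 168 177 179 178 180
223 126 108  96  83  69  64  66  68  75  86  90  88  86  89  98 106 112 114 118 118 118 117 118 118 120 120 115 109  97 104 140 169 178 179 179 179
224 110 101  97  85  72  66  65  70  79  91 101 105 106 107 112 114 117 118 118 118 118 119 120 118 117 111 101  91  85 103 141 170 177 180 179 179
225 105 104 100  88  73  67  65  67  74  85  95 104 110 113 114 116 116 117 119 119 119 117 115 110 105  96  87  77  81 107 144 171 179 180 179 178
```

```bash
python3 -m inch '0 0 -0.01 0 0.30;0 0 -0.02 0 0.30;0 0 -0.03 0 0.30;0 0 -0.03 0 0.30;0 0 0 0 0.30;0 0 0 0 0.30;0 0 0 0 0.30;0 0 0 0 0.30'; python3 - <<'E'
from h import *
S=capture("scene");cv2.imwrite("pics/s18.png",S["color"])
a=cv2.cvtColor(cv2.imread("pics/s17.png"),cv2.COLOR_BGR2GRAY).astype(np.float32);g=cv2.cvtColor(S["color"],cv2.COLOR_BGR2GRAY)
s=get_state();p=s["tcp_pos"];q=[p[0],p[1],s["eef_rot"][2]]
t=a[202:218,338:358].astype(np.uint8)
R=cv2.matchTemplate(g[185:230,325:370],t,cv2.TM_CCOEFF_NORMED);_,v,_,l=cv2.minMaxLoc(R);print("head moved",l[0]+325-338,l[1]+185-202,v)
d=proj(S,[[.6133,.0297,.049],[.6133,.0297,.0625]]);print("expected",d[1]-d[0])
for r in range(192,232,1):print(r,' '.join('%3d'%v for v in g[r,330:366]))
E
```

```text
time_s: 36.25
tcp_pos: [0.5315, 0.0215, 0.0333]
eef_rot: [-180.0, -0.0, -173.8]
contact_force: [0.7, -0.2, -0.7]
gripper_width: 0.0385
gripper_force: 22.0
head moved 0 -4 0.7009806036949158
expected [ 0.20874492 -4.29811333]
192  42  36  39  64 103 140 158 154 134 107  84  73  70  72  73  81  94 115 136 154 167 175 179 178 180 179 174 158 130 108  98  84  63  47  41  41
193  53  40  37  47  75 113 150 167 163 143 117  90  79  72  70  73  77  89 107 127 148 163 173 178 180 178 168 144 115 102  98  83  62  44  38  38
194  72  55  41  39  51  86 131 162 174 168 147 123  99  81  74  69  72  75  83  99 117 139 156 168 177 175 158 129 107 102  98  84  61  41  38  39
195  88  75  57  42  41  66 108 146 170 176 170 156 136 112  90  77  73  71  73  79  92 112 134 153 165 163 144 117 103 101  98  85  60  43  39  38
196  89  87  74  53  41  47  80 122 158 176 178 173 165 149 122  99  81  74  71  74  78  97 121 140 149 149 132 112 103 102  99  86  65  51  47  39
197  82  90  91  77  57  50  69 113 151 174 180 179 177 170 154 131 110  93  89  85  84  93 113 129 140 142 134 119 106 103  99  92  81
[... 4344 characters left out ...]
  68  73  75  79  83  87  89  90  92  92  92  91  87  83  78  74  73  73  74  92 126 157 174 177 178 178 179
228 104 103 106 100  90  77  70  68  69  68  69  70  74  75  77  75  76  78  77  77  76  75  75  73  73  73  72  80 106 141 166 176 177 177 178 178
229 105 105 104 103  96  85  74  70  69  67  67  70  72  73  73  75  75  74  75  73  73  72  73  72  74  70  76  93 124 155 170 175 176 176 177 177
230 105 103 106 105 102  92  85  76  70  68  70  70  70  73  74  75  74  75  74  73  74  73  74  73  72  76  91 117 146 167 174 176 176 175 177 177
231 104 104 104 105 105 101  93  84  77  71  69  69  71  74  74  72  74  76  75  74  74  73  73  72  77  90 117 146 164 173 175 175 175 175 176 176
```

The stopper came up with the tongs (head moved −4 px, −4.3 expected). Lift on.

```bash
python3 -m inch '0 0 -0.04 0 0.30;0 0 -0.07 0 0.30;0 0 -0.08 0 0.30;0 0 -0.08 0 0.30;0 0 -0.08 0 0.30;0 0 -0.08 0 0.30;0 0 -0.08 0 0.30;0 0 -0.05 0 0.30'; python3 -m inch '0 0 -0.03 0 0.30;0 0 -0.01 0 0.30;0 0 0 0 0.30;0 0 0 0 0.30;0 0 0 0 0.30;0 0 0 0 0.30;0 0 0 0 0.30;0 0 0 0 0.30'; python3 - <<'E'
from h import *
S=capture("scene");cv2.imwrite("pics/s19.png",S["color"]);s=get_state();p=s["tcp_pos"]
a=cv2.imread("pics/s18.png");g=S["color"]
st=cv2.imread("pics/scene0.png")
h=p[2]-.0199; b=np.array([.6133,.0297,.008+h]); print("lower end z",b[2],"proj low/collar/head",proj(S,[b,b+[0,0,.022],b+[0,0,.041]]).round(1).tolist())
# stopper gone from stand: stand colour now / match head patch
G=cv2.cvtColor(g,cv2.COLOR_BGR2GRAY);A=cv2.cvtColor(a,cv2.COLOR_BGR2GRAY)
R=cv2.matchTemplate(G[150:230,320:380],A[196:214,336:358],cv2.TM_CCOEFF_NORMED);_,v,_,l=cv2.minMaxLoc(R);print("moved",l[0]+320-336,l[1]+150-196,v,"exp",(proj(S,[b+[0,0,.041]])-proj(S,[[.6133,.0297,.0625]])).round(1))
c=proj(S,[b])[0].astype(int)
for r in range(c[1]-28,c[1]+8):print(r,' '.join('%3d'%v for v in G[r,c[0]-18:c[0]+18]))
print("rack diff",np.abs(cv2.imread("pics/s16.png").astype(int)-g).sum(2)[130:175,375:425].max())
E
```

```text
time_s: 37.3
tcp_pos: [0.5318, 0.0216, 0.1183]
eef_rot: [180.0, 0.0, -173.8]
contact_force: [-0.1, 0.1, -1.2]
gripper_width: 0.0388
gripper_force: 22.0
time_s: 38.3
tcp_pos: [0.5316, 0.0215, 0.1234]
eef_rot: [180.0, 0.0, -173.8]
contact_force: [0.5, 0.0, -1.7]
gripper_width: 0.0385
gripper_force: 22.0
lower end z 0.11150873791906532 proj low/collar/head [[348.7, 188.7], [349.1, 180.9], [349.5, 174.0]]
moved 0 -32 0.8190432786941528 exp [[  1.5 -31.1]]
160 175 175 176 176 172 162 146 122  99  83  73  69  70  70  70  73  80  95 113 131 149 162 169 174 174 176 176 176 175 176 176 174 175 173 173 174
161 171 175 176 177 176 173 166 155 134 111  88  74  69  69  67  69  71  75  85 102 121 142 155 167 171 176 177 175 178 177 177 175 174 173 174 175
162 161 173 178 176 177 175 175 172 164 148 123  99  81  73  69  69  71  69  74  78  94 113 129 148 162 171 176 177 177 178 176 176 174 173 172 174
163 143 162 173 176 176 175 176 176 175 169 155 134 111  89  74  69  69  69  67  70  74  87 101 122 142 158 168 172 175 176 175 175 173 173 174 174
164 119 142 160 171 174 175 175 175 175 175 170 163 
[... 3996 characters left out ...]
177 177 177 178 176 171 169 167 168 171 176 178 179 178 176 169 151 126 107  88  68  48  39  38
192  39  41  44  65 105 144 168 177 179 180 177 179 177 178 179 178 178 178 177 177 176 175 178 179 179 179 173 157 129 108  98  84  62  46  43  40
193  42  46  48  50  74 115 150 173 178 179 178 177 178 177 179 179 180 179 179 178 178 179 179 178 179 177 167 143 116 102  97  83  61  45  36  37
194  47  51  50  45  53  86 131 164 175 177 178 177 178 177 179 178 178 177 177 178 178 179 178 178 179 174 157 128 106 100  97  83  60  42  39  40
195  42  45  48  41  43  66 107 146 169 177 178 178 179 178 178 178 178 178 178 179 180 179 180 180 178 167 145 117 102 101  98  83  61  44  39  36
rack diff 12
```

The stopper hangs upright in the tongs. Its plug is visible down to row 190 (188.7 predicted, lower end at about 0.11 m), grip and width are steady, and the rack is unchanged. I hand in.

```bash
python3 -c "
from plant import *
print(close_job())"
```

```text
the job is handed in; nothing more can be done
None
```

The job is handed in at about 38 s. The tin lies square in the groove on the rack, and the tongs hold the stopper steady with its lower end about 11 cm above the shelf; the ramekin, pinch bowl and cruet were left alone.

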